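# Put the reagent bottles back on their own drip trays

## Robot

A 6-joint arm with a two-finger parallel gripper is mounted at the origin on the work surface. World frame = base frame: x ahead of the robot, y to its left, z up, the work surface at z = 0. Lengths are in m, angles in degrees, forces in N, time in s.
With the tool pointing down it reaches from about 0.3 to 0.75 m from the base axis. Payload 8.5 kg.
Tool frame: the origin (TCP) lies between the finger pads; the fingertips stand ahead of it and the grasp point (between the pads) lies 8 mm behind it (env.tcp_to_tips is the z of the fingertips in the tool frame, in m); z points along the fingers, x is the direction in which the jaws open and shut, and the axes are right-handed (so a half turn about z gives the same grasp; the last joint's range is limited). The gripper opens to 85 mm and grips with 20 to 120 N. Pads are 22 mm wide; open, the fingers measure 114 mm over their backs; the gripper's body (76 mm by 85 mm) begins 54 mm behind the grasp point. The pads swing forward as they close: fully open they stand 13 mm farther back than shut.
Start: joints at [-81.434, 21.807, 74.336, -0, 83.858, -12.336], TCP at [0.196, -0.514, 0.242] pointing down, gripper open.
Joint ranges: [-178.18, 178.18], [-50.72, 133.34], [12.68, 142.11], [-81.47, 261.47], [9.98, 163.14], [-165.26, 165.26]. Speed limits (degrees/s): [136.94, 136.94, 180, 180, 180, 180].

## Interface

Orientations are given as a 3x3 rotation matrix whose columns are the frame's x, y, z axes.
In Python, from rig import observe, viewer, env gives the robot as it stands.
- The arm moves only by the tool jog_arm, never from a script. Its arguments are lists of equal length, an entry for each row: "dr": the turn, a rotation vector about the tool's x, y, z in rad, a list of three; "slide": the shift along the tool's x, y, z in m, a list of three; "gripper": the opening, from -1 (shut) to 1 (fully open), so that 0 is half open. In form: {"dr": [[rx, ry, rz], ...], "slide": [[dx, dy, dz], ...], "gripper": [gripper, ...]}. A call has exactly 10 rows; each row shifts and turns the commanded pose from where the row before left it, along the tool's axes as they then stand; what a row does not reach is not made up. A row lasts 1/10 s, in which the tool goes at most 50 mm and 8.59 degrees, less where a joint would pass 70% of its speed; a pose out of reach is approached as far as the arm can. A call is refused whole if a number of a shift passes 0.05 or a number of a turn 0.15, either way. A call with a gripper value outside its range is refused whole. The fingers move at their own pace and stop on an object; "force" is the grip in N (left out, the last holds). Time passes only in rows, so rows that do not move let the fingers close, or fill a call up. It gives the time, the measured TCP pose, the force and the opening at its end, in the units of the state.
- observe(): the state, without advancing time (a new reading comes with each control period).
- viewer.get_image(name): name is "scene" or "top" or "wrist"; returns a dict with "pixels" (420x560x3 uint8, blue, green, red), "camera_matrix" (3x3 intrinsics, pixels), "R" (3x3) and "t" (3): a world point X has camera coordinates R X + t. Camera axes: x right, y down, z forward; pixel columns grow to the right and rows downward; lengths in m; the calibration is good to about 2 mm. A picture is of the moment at which its call begins. There is no depth.
- env.close_job(): hands the job in, once; it reports no verdict.
The state is a dict: "time_s": time; "q": joint angles; "qvel": joint speeds; "joint_efforts": joint torques, N m; "position": TCP position; "tool_rot": TCP orientation; "ft_force": force on the tool from outside, world axes, zero at the start; "wrist_torque": the same for the moment, N m; "grip_width": finger opening in m.
Only numpy, scipy, OpenCV 4.12 (cv2) and the standard library are available. Lean on these libraries where they do the work, as an engineer would, in place of code of your own. Each camera call takes 0.05 s, during which the arm holds its last target.

## Task

The four reagent bottles were put back on the wrong drip trays: move each one to the tray of its own cap colour, so that it stands flat inside the rim, using the empty black tray for parking on the way and leaving that one empty. Never stand or lay a bottle on the bare bench, only on trays, and keep the bottles upright. At the end all bottles are let go and at rest.

Things in the scene. Friction and masses are not known exactly. Their poses are not given: they have to be found in the camera images.
- bottle_blue_mid (a point): Middle (on the axis, half-way up, 44 mm above its underside) of the blue bottle: a small round white plastic reagent bottle with a blue screw cap and a blue band. Body 42 mm diameter and 62 mm high, tapering to a 32 mm diameter cap; 88 mm high over all; z is up along its axis; about 90 g, rigid. Loose; starts upright on a wrong tray. It is round, so grasp the body from above in any direction.
- bottle_green_mid (a point): Middle (on the axis, half-way up, 44 mm above its underside) of the green bottle: a small round white plastic reagent bottle with a green screw cap and a green band. Body 42 mm diameter and 62 mm high, tapering to a 32 mm diameter cap; 88 mm high over all; z is up along its axis; about 90 g, rigid. Loose; starts upright on a wrong tray. It is round, so grasp the body from above in any direction.
- bottle_red_mid (a point): Middle (on the axis, half-way up, 44 mm above its underside) of the red bottle: a small round white plastic reagent bottle with a red screw cap and a red band. Body 42 mm diameter and 62 mm high, tapering to a 32 mm diameter cap; 88 mm high over all; z is up along its axis; about 90 g, rigid. Loose; starts upright on a wrong tray. It is round, so grasp the body from above in any direction.
- bottle_yellow_mid (a point): Middle (on the axis, half-way up, 44 mm above its underside) of the yellow bottle: a small round white plastic reagent bottle with a yellow screw cap and a yellow band. Body 42 mm diameter and 62 mm high, tapering to a 32 mm diameter cap; 88 mm high over all; z is up along its axis; about 90 g, rigid. Loose; starts upright on a wrong tray. It is round, so grasp the body from above in any direction.
- tray_blue: The blue drip tray: a low round blue dish fixed to the bench, 74 mm diameter, with a rim 12 mm high and 4 mm thick; its flat inner floor, 66 mm wide, lies 6 mm above the bench. Origin: centre of its underside, on the bench; z up. Home of the blue bottle; another bottle stands on it at the start.
- tray_green: The green drip tray: a low round green dish fixed to the bench, 74 mm diameter, with a rim 12 mm high and 4 mm thick; its flat inner floor, 66 mm wide, lies 6 mm above the bench. Origin: centre of its underside, on the bench; z up. Home of the green bottle; another bottle stands on it at the start.
- tray_red: The red drip tray: a low round red dish fixed to the bench, 74 mm diameter, with a rim 12 mm high and 4 mm thick; its flat inner floor, 66 mm wide, lies 6 mm above the bench. Origin: centre of its underside, on the bench; z up. Home of the red bottle; another bottle stands on it at the start.
- tray_yellow: The yellow drip tray: a low round yellow dish fixed to the bench, 74 mm diameter, with a rim 12 mm high and 4 mm thick; its flat inner floor, 66 mm wide, lies 6 mm above the bench. Origin: centre of its underside, on the bench; z up. Home of the yellow bottle; another bottle stands on it at the start.
- tray_spare: The black spare drip tray: a low round black dish fixed to the bench, 74 mm diameter, with a rim 12 mm high and 4 mm thick; its flat inner floor, 66 mm wide, lies 6 mm above the bench. Origin: centre of its underside, on the bench; z up. Empty at the start; free for parking a bottle.
Mind the look-alikes: they are no part of the job. Leave any orange look-alike of the part that bears bottle_yellow_mid alone.

How it is judged:
By the outcome, as a careful person would: the job done as asked, in the order asked, and still so for the second after the job is handed in, with the robot touching nothing.
It also fails if it takes over 120 s, if anything falls off the work surface, if the arm or the gripper's body presses on something with over 40 N, if the wrist force passes 120 N, or if a joint passes its speed limit or range.

## Working session

There is one attempt and no reset: what is moved stays moved. The work goes in short steps, Python scripts to look and compute and a tool call to move; the robot and the scene stay as the last step left them, time stands still between calls to the robot, and variables do not carry over. Pictures are saved under pics/ and viewed, and the job is handed in when it is done.

Besides the shell and the picture viewer there is one more tool, called after "Emit:" by a JSON object that holds its "method" and its "body", one argument or row to a line. jog_arm: Moves the arm, as the interface text tells. Its arguments: {"type":"object","properties":{"dr":{"type":"array","items":{"type":"array","items":{"type":"number"}}},"slide":{"type":"array","items":{"type":"array","items":{"type":"number"}}},"gripper":{"type":"array","items":{"type":"number"}},"force":{"type":"number"}},"required":["dr","slide","gripper"]}

```bash
ls; mkdir -p pics; python3 - <<'E'
from rig import observe, viewer, env
import cv2
for n in ["scene","top","wrist"]:
    d=viewer.get_image(n); cv2.imwrite(f"pics/{n}0.png",d["pixels"]); print(n,d["camera_matrix"].tolist(),d["R"].tolist(),d["t"].tolist())
s=observe();print(s, env.tcp_to_tips)
E
```

```text
pics
scene [[536.9775901608681, 0.0, 277.810858126518], [0.0, 536.9775901608681, 218.08117118053457], [0.0, 0.0, 1.0]] [[-0.6375943708484332, 0.7703396488105382, -0.007088281374697404], [0.5094987360271799, 0.41476457190982596, -0.7539107293805846], [-0.5778273585155835, -0.48430070757631055, -0.6569386336576561]] [0.2923474207249525, -0.2027747729818793, 1.5661130384442]
top [[489.4968380704104, 0.0, 280.6824884461416], [0.0, 489.4968380704104, 203.36604704150068], [0.0, 0.0, 1.0]] [[0.006266418696354496, -0.9999049508197848, 0.012280933303530929], [-0.9948215903841636, -0.007479487712945099, -0.10136104068662188], [0.10144326149254612, -0.011582166879979882, -0.9947739030091809]] [-0.008633214290351179, 0.4987888445155126, 1.1086779015926702]
wrist [[369.5835641923738, 0.0, 278.5478478037827], [0.0, 369.5835641923738, 210.04044480192897], [0.0, 0.0, 1.0]] [[0.3571825631583487, -0.9340334936905822, -0.0014315166081377052], [-0.89100364019245, -0.3411866007415436, 0.2995066220273527], [-0.2802376308411082, -0.10570305642978182, -0.9540931475081282]] [-0.5495062163016272, -0.039390517193136035, 0.38035492884999644]
{'time_s': 0.15, 'q': array([-8.14341388e+01,  2.18332135e+01,  7.43726326e+01, -4.44770051e-04,
        8.38584800e+01, -1.23338642e+01]), 'qvel': array([ 0.07681673, -0.09355223, -0.20495098,  0.07741413, -0.01045678,
        0.03500394]), 'joint_efforts': array([ 2.42606242e-03, -4.48623991e+01, -2.31345373e+01, -1.57091081e-04,
        3.82654398e-03,  2.73875480e-05]), 'position': array([ 0.19618403, -0.51359198,  0.24185601]), 'tool_rot': array([[ 3.56734207e-01, -9.34205906e-01, -1.74854234e-04],
       [-9.34205277e-01, -3.56734174e-01,  1.10902902e-03],
       [-1.09843794e-03, -2.32278840e-04, -9.99999370e-01]]), 'ft_force': array([-0.0035256 , -0.20034114, -0.50399603]), 'wrist_torque': array([-0.03220305,  0.01326328,  0.01517402]), 'grip_width': 0.08552015456288703} 0.011
```

View pics/top0.png

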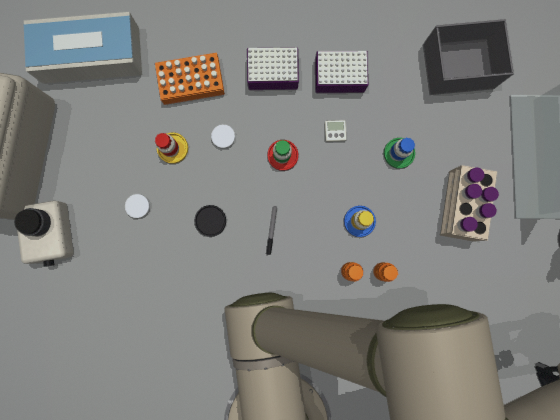

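View pics/scene0.png

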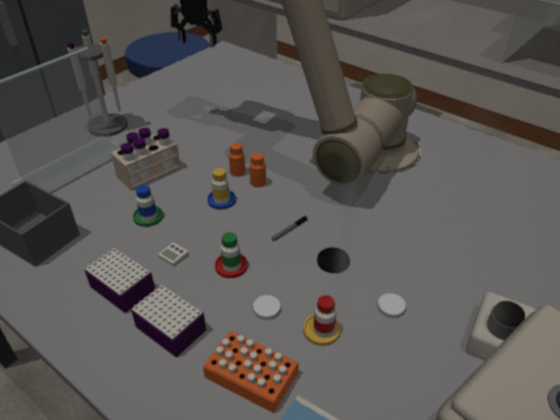

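```bash
python3 - <<'E'
import cv2
a=cv2.imread("pics/top0.png")
c=[cv2.resize(a[y-30:y+30,x-40:x+40],(400,300),interpolation=cv2.INTER_CUBIC) for x,y in [(172,147),(283,153),(400,152),(360,220)]]
cv2.imwrite("pics/crops.png",cv2.vconcat([cv2.hconcat(c[:2]),cv2.hconcat(c[2:])]))
b=cv2.imread("pics/scene0.png")
c=[cv2.resize(b[y-36:y+36,x-48:x+48],(400,300),interpolation=cv2.INTER_CUBIC) for x,y in [(322,318),(231,253),(147,205),(221,188)]]
cv2.imwrite("pics/crops2.png",cv2.vconcat([cv2.hconcat(c[:2]),cv2.hconcat(c[2:])]))
E
```

```text
(no output)
```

View pics/crops.png

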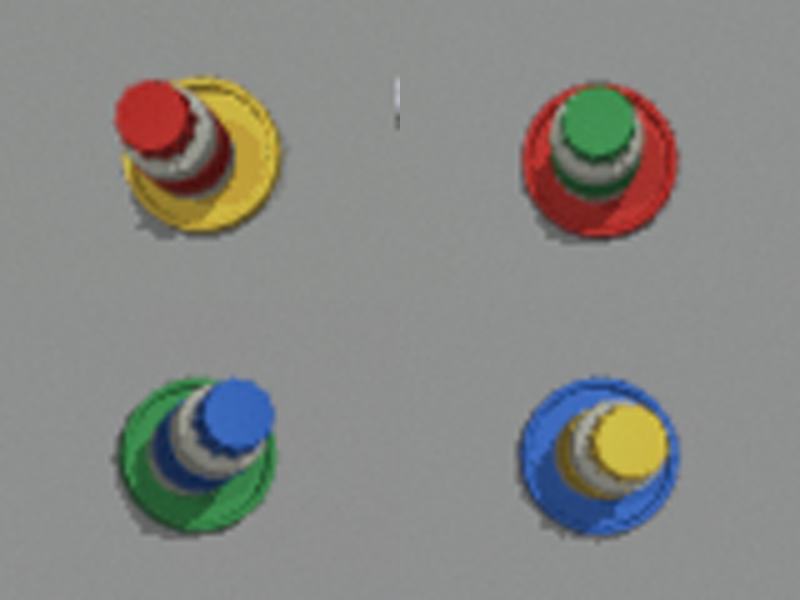

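View pics/crops2.png

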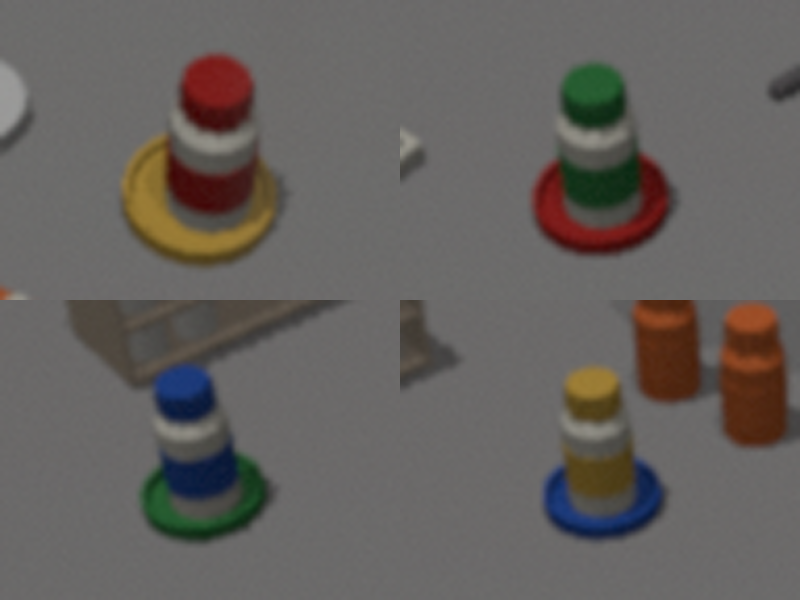

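View pics/wrist0.png

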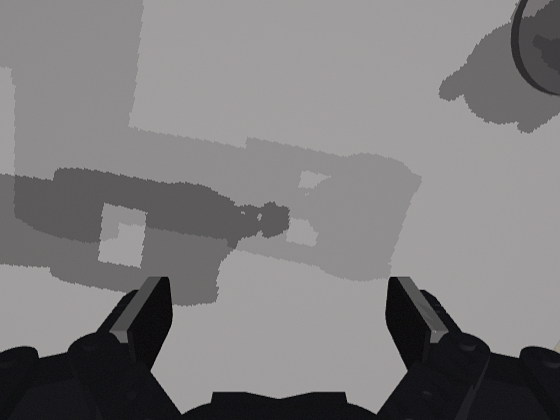

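```bash
cat > h.py <<'E'
import cv2, numpy as np
from scipy.optimize import least_squares
def ray(d,uv,z):
    K,R,t=[np.array(d[k]) for k in("camera_matrix","R","t")]
    r=R.T@np.linalg.solve(K,[uv[0],uv[1],1]); c=-R.T@t
    return c+r*(z-c[2])/r[2]
def proj(d,X):
    K,R,t=[np.array(d[k]) for k in("camera_matrix","R","t")]
    p=(K@(R@np.atleast_2d(X).T+t[:,None])).T; return p[:,:2]/p[:,2:]
def masks(im):
    h=cv2.cvtColor(im,cv2.COLOR_BGR2HSV); H,S,V=cv2.split(h)
    s=(S>110)&(V>60)
    return {"red":s&((H<5)|(H>174)),"yellow":s&(H>19)&(H<33),"green":s&(H>45)&(H<85),"blue":s&(H>100)&(H<125),"black":(V<45)}
def blob(m,uv,rad=30):
    n,l,st,c=cv2.connectedComponentsWithStats(m.astype(np.uint8))
    out=[(i,st[i,4],c[i]) for i in range(1,n) if np.hypot(*(c[i]-uv))<rad and st[i,4]>15]
    return l,out
def circ(z,x,y,r,n=72):
    a=np.linspace(0,2*np.pi,n); return np.c_[x+r*np.cos(a),y+r*np.sin(a),z+0*a]
def fit(d,mask,x,y,layers):
    # silhouette hull of the (z,r) circles against the hull of the mask
    pts=np.argwhere(mask)[:,::-1].astype(np.float32)
    dirs=np.array([[np.cos(a),np.sin(a)] for a in np.linspace(0,2*np.pi,36,endpoint=False)])
    sup=(pts@dirs.T).max(0)+0.4
    def f(p):
        P=np.vstack([proj(d,circ(z,p[0],p[1],r)) for z,r in layers])
        return (P@dirs.T).max(0)-sup
    s=least_squares(f,[x,y],loss="soft_l1",f_scale=.5); return s.x,np.sqrt(np.mean(s.fun**2))
E
python3 - <<'E'
from h import *
from rig import viewer
caps={"red":[(165,140),(326,303)],"green":[(282,148),(230,240)],"blue":[(407,145),(145,191)],"yellow":[(366,218),(220,175)]}
trays={"yellow":[(172,147),(322,326)],"red":[(283,154),(231,263)],"green":[(399,153),(147,214)],"blue":[(360,221),(221,198)],"black":[(210,221),(333,260)]}
for i,n in enumerate(["top","scene"]):
    d=viewer.get_image(n); M=masks(d["pixels"])
    for k,v in trays.items():
        l,o=blob(M[k],v[i],20)
        b=max(o,key=lambda q:q[1]); x0=ray(d,v[i],.006)
        print(n,"tray",k,b[1],fit(d,l==b[0],x0[0],x0[1],[(.0,.037),(.012,.037)]))
    for k,v in caps.items():
        l,o=blob(M[k],v[i],25)
        b=min(o,key=lambda q:np.hypot(*(q[2]-v[i]))); x0=ray(d,v[i],.09)
        print(n,"cap",k,b[1],fit(d,l==b[0],x0[0],x0[1],[(.094,.016),(.078,.016)]),[(q[1],q[2].round(1)) for q in o])
E
```

```text
top tray yellow 397 (array([0.63196271, 0.25315914]), np.float64(0.8510897438986784))
top tray red 384 (array([ 0.61704661, -0.00905125]), np.float64(0.23748582099855886))
top tray green 327 (array([ 0.62452504, -0.28740001]), np.float64(0.8968388765702928))
top tray blue 406 (array([ 0.4608031 , -0.19092054]), np.float64(0.20183214880138592))
top tray black 144 (array([0.45984101, 0.15884178]), np.float64(0.7207691364714749))
top cap red 196 (array([0.63043778, 0.25777322]), np.float64(0.28947246523119385)) [(np.int32(196), array([162.6, 140.5])), (np.int32(60), array([172.8, 150.1]))]
top cap green 158 (array([ 0.61742733, -0.00742982]), np.float64(0.4361403502070067)) [(np.int32(158), array([282.3, 147.4]))]
top cap blue 185 (array([ 0.62527217, -0.2835145 ]), np.float64(0.1866734952965437)) [(np.int32(185), array([406.5, 145. ])), (np.int32(61), array([395.2, 154.5]))]
top cap yellow 184 (array([ 0.46160909, -0.19002153]), np.float64(0.21266971035955604)) [(np.int32(184), array([365.3, 218.1])), (np.int32(33), array([354., 222.]))]
scene tray yellow 432 (array([0.63128706, 0.2556
[... 318 characters left out ...]
455 (array([0.46079809, 0.15840116]), np.float64(3.157642860866947))
scene cap red 246 (array([0.63143541, 0.2613022 ]), np.float64(0.3215484016331494)) [(np.int32(246), array([325.5, 303.7])), (np.int32(172), array([323.7, 326.7]))]
scene cap green 105 (array([ 0.61192824, -0.01071079]), np.float64(2.2376395841533525)) [(np.int32(105), array([228.8, 237.5]))]
scene cap blue 133 (array([ 0.62552536, -0.28062097]), np.float64(0.5356439140002859)) [(np.int32(133), array([142.2, 190.4])), (np.int32(78), array([143.8, 211.2]))]
scene cap yellow 138 (array([ 0.46244547, -0.1856064 ]), np.float64(0.22087880814241848)) [(np.int32(138), array([218.9, 174.2])), (np.int32(127), array([220.4, 193.4]))]
```

Emit:
{"method": "jog_arm", "body": {
  "dr": [
    [0, 0, 0.12],
    [0, 0, 0.12],
    [0, 0, 0.125],
    [0, 0, 0],
    [0, 0, 0],
    [0, 0, 0],
    [0, 0, 0],
    [0, 0, 0],
    [0, 0, 0],
    [0, 0, 0]
  ],
  "slide": [
    [0, 0, 0],
    [0, 0, 0],
    [0, 0, 0],
    [-0.034, -0.028, 0],
    [-0.034, -0.028, 0],
    [-0.034, -0.028, 0],
    [-0.034, -0.028, 0],
    [-0.034, -0.028, 0],
    [-0.034, -0.028, 0],
    [-0.034, -0.028, 0]
  ],
  "gripper": [1, 1, 1, 1, 1, 1, 1, 1, 1, 1],
  "force": 40
}}

```text
time_s: 1.25
position: [0.3931, -0.2743, 0.2424]
tool_rot: [[-0.0, -1.0, 0.0], [-1.0, 0.0, -0.0], [0.0, -0.0, -1.0]]
ft_force: [-0.2, -0.5, -0.2]
grip_width: 0.0852
```

Emit:
{"method": "jog_arm", "body": {
  "dr": [
    [0, 0, 0],
    [0, 0, 0],
    [0, 0, 0],
    [0, 0, 0],
    [0, 0, 0],
    [0, 0, 0],
    [0, 0, 0],
    [0, 0, 0],
    [0, 0, 0],
    [0, 0, 0]
  ],
  "slide": [
    [-0.0334, -0.028, 0],
    [-0.0334, -0.028, 0],
    [-0.0334, -0.028, 0],
    [-0.0334, -0.028, 0],
    [-0.0334, -0.028, 0],
    [-0.0334, -0.028, 0],
    [-0.0334, -0.028, 0],
    [-0.0334, -0.028, 0],
    [0, 0, 0.04],
    [0, 0, 0.04]
  ],
  "gripper": [1, 1, 1, 1, 1, 1, 1, 1, 1, 1]
}}

```text
time_s: 2.25
position: [0.6171, -0.0074, 0.1616]
tool_rot: [[0.002, -1.0, 0.002], [-1.0, -0.002, -0.0], [0.0, -0.002, -1.0]]
ft_force: [-0.3, -1.0, -0.6]
grip_width: 0.0853
```

```bash
python3 - <<'E'
from h import *
from rig import viewer,observe
d=viewer.get_image("wrist");cv2.imwrite("pics/w1.png",d["pixels"]);print(observe()["position"])
print(proj(d,[[.617,-.007,.094],[.617,-.008,.012]]))
E
```

```text
[ 0.613783   -0.00746283  0.1540116 ]
[[277.57001858 233.39320274]
 [279.04921372 196.22298684]]
```

View pics/w1.png

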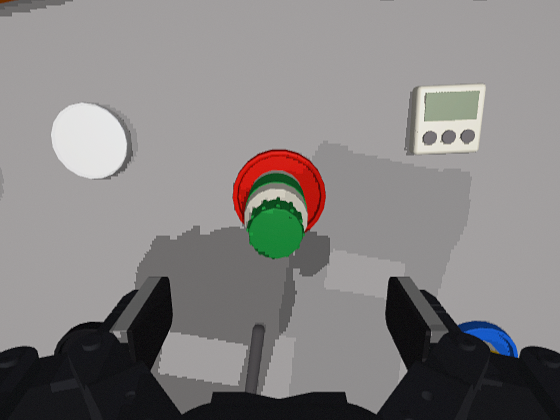

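Emit:
{"method": "jog_arm", "body": {
  "dr": [
    [0, 0, 0],
    [0, 0, 0],
    [0, 0, 0],
    [0, 0, 0],
    [0, 0, 0],
    [0, 0, 0],
    [0, 0, 0],
    [0, 0, 0],
    [0, 0, 0],
    [0, 0, 0]
  ],
  "slide": [
    [0, 0, 0.02],
    [0, 0, 0.02],
    [0, 0, 0.02],
    [0, 0, 0.02],
    [0, 0, 0.02],
    [0, 0, 0.01],
    [0, 0, 0],
    [0, 0, 0],
    [0, 0, 0],
    [0, 0, 0]
  ],
  "gripper": [1, 1, 1, 1, 1, 1, 1, 1, 1, 1]
}}

```text
time_s: 3.3
position: [0.6167, -0.0088, 0.0533]
tool_rot: [[-0.0, -1.0, 0.001], [-1.0, 0.0, -0.0], [0.0, -0.001, -1.0]]
ft_force: [0.3, 0.3, 0.9]
grip_width: 0.0858
```

Emit:
{"method": "jog_arm", "body": {
  "dr": [
    [0, 0, 0],
    [0, 0, 0],
    [0, 0, 0],
    [0, 0, 0],
    [0, 0, 0],
    [0, 0, 0],
    [0, 0, 0],
    [0, 0, 0],
    [0, 0, 0],
    [0, 0, 0]
  ],
  "slide": [
    [0, 0, 0.011],
    [0, 0, 0],
    [0, 0, 0],
    [0, 0, 0],
    [0, 0, 0],
    [0, 0, 0],
    [0, 0, 0],
    [0, 0, 0],
    [0, 0, 0],
    [0, 0, 0]
  ],
  "gripper": [1, 1, -1, -1, -1, -1, -1, -1, -1, -1],
  "force": 40
}}

```text
time_s: 4.3
position: [0.6166, -0.0087, 0.0417]
tool_rot: [[-0.0, -1.0, 0.001], [-1.0, 0.0, -0.0], [0.0, -0.001, -1.0]]
ft_force: [0.3, 0.4, 4.7]
grip_width: 0.0412
```

Emit:
{"method": "jog_arm", "body": {
  "dr": [
    [0, 0, 0],
    [0, 0, 0],
    [0, 0, 0],
    [0, 0, 0],
    [0, 0, 0],
    [0, 0, 0],
    [0, 0, 0],
    [0, 0, 0],
    [0, 0, 0],
    [0, 0, 0]
  ],
  "slide": [
    [0, 0, -0.01],
    [0, 0, -0.02],
    [0, 0, -0.03],
    [0, 0, -0.03],
    [0, 0, -0.02],
    [0, 0, -0.01],
    [0, 0, 0],
    [0, 0, 0],
    [0, 0, 0],
    [0, 0, 0]
  ],
  "gripper": [-1, -1, -1, -1, -1, -1, -1, -1, -1, -1]
}}

```text
time_s: 5.3
position: [0.616, -0.0086, 0.1602]
tool_rot: [[-0.0, -1.0, -0.002], [-1.0, 0.0, 0.0], [-0.0, 0.002, -1.0]]
ft_force: [0.3, -2.0, -0.3]
grip_width: 0.0414
```

```bash
python3 - <<'E'
from h import *
from rig import viewer,observe
d=viewer.get_image("wrist");e=viewer.get_image("scene");cv2.imwrite("pics/w2.png",cv2.resize(cv2.hconcat([d["pixels"],e["pixels"]]),(800,300)));print(observe()["position"],observe()["grip_width"])
E
```

```text
[ 0.61615973 -0.00865533  0.16066234] 0.041465059407498076
```

View pics/w2.png

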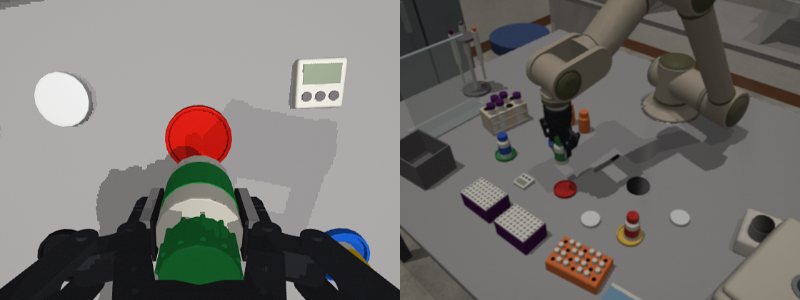

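Emit:
{"method": "jog_arm", "body": {
  "dr": [
    [0, 0, 0],
    [0, 0, 0],
    [0, 0, 0],
    [0, 0, 0],
    [0, 0, 0],
    [0, 0, 0],
    [0, 0, 0],
    [0, 0, 0],
    [0, 0, 0],
    [0, 0, 0]
  ],
  "slide": [
    [-0.01, 0.01, 0],
    [-0.02, 0.019, 0],
    [-0.027, 0.025, 0],
    [-0.027, 0.025, 0],
    [-0.027, 0.025, 0],
    [-0.027, 0.025, 0],
    [-0.02, 0.018, 0],
    [-0.01, 0.01, 0],
    [0, 0, 0],
    [0, 0, 0]
  ],
  "gripper": [-1, -1, -1, -1, -1, -1, -1, -1, -1, -1]
}}

```text
time_s: 6.4
position: [0.4602, 0.1589, 0.1614]
tool_rot: [[-0.0, -1.0, 0.001], [-1.0, 0.0, -0.0], [0.0, -0.001, -1.0]]
ft_force: [-0.5, -0.7, -1.3]
grip_width: 0.0411
```

Emit:
{"method": "jog_arm", "body": {
  "dr": [
    [0, 0, 0],
    [0, 0, 0],
    [0, 0, 0],
    [0, 0, 0],
    [0, 0, 0],
    [0, 0, 0],
    [0, 0, 0],
    [0, 0, 0],
    [0, 0, 0],
    [0, 0, 0]
  ],
  "slide": [
    [0, 0, 0.01],
    [0, 0, 0.02],
    [0, 0, 0.025],
    [0, 0, 0.02],
    [0, 0, 0.012],
    [0, 0, 0.008],
    [0, 0, 0],
    [0, 0, 0],
    [0, 0, 0],
    [0, 0, 0]
  ],
  "gripper": [-1, -1, -1, -1, -1, -1, -1, -1, -1, -1]
}}

```text
time_s: 7.4
position: [0.4597, 0.1594, 0.0668]
tool_rot: [[-0.0, -1.0, 0.001], [-1.0, 0.0, 0.0], [-0.0, -0.001, -1.0]]
ft_force: [1.1, 0.0, -0.4]
grip_width: 0.0412
```

```bash
python3 - <<'E'
from h import *
from rig import viewer,observe
d=viewer.get_image("wrist");e=viewer.get_image("scene")
cv2.imwrite("pics/w3.png",cv2.hconcat([cv2.resize(d["pixels"],(400,300)),cv2.resize(e["pixels"][170:290,250:410],(400,300))]));print(observe()["position"],observe()["grip_width"])
E
```

```text
[0.45952902 0.15938569 0.0667075 ] 0.04094738315031557
```

View pics/w3.png

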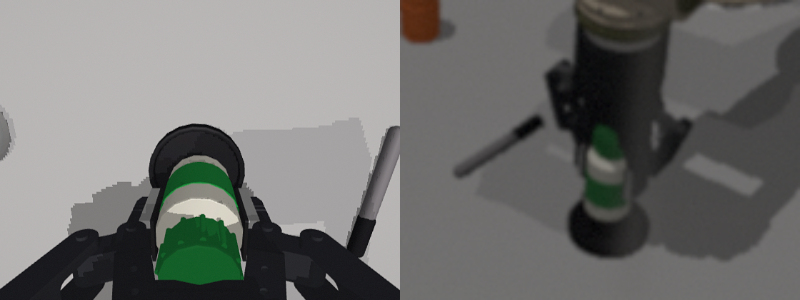

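Emit:
{"method": "jog_arm", "body": {
  "dr": [
    [0, 0, 0],
    [0, 0, 0],
    [0, 0, 0],
    [0, 0, 0],
    [0, 0, 0],
    [0, 0, 0],
    [0, 0, 0],
    [0, 0, 0],
    [0, 0, 0],
    [0, 0, 0]
  ],
  "slide": [
    [0, 0, 0.01],
    [0, 0, 0.008],
    [0, 0, 0.004],
    [0, 0, 0.0025],
    [0, 0, 0],
    [0, 0, 0],
    [0, 0, 0],
    [0, 0, 0],
    [0, 0, 0],
    [0, 0, 0]
  ],
  "gripper": [-1, -1, -1, -1, -1, -1, -1, 0.2, 0.6, 1]
}}

```text
time_s: 8.5
position: [0.4594, 0.1594, 0.0419]
tool_rot: [[-0.0, -1.0, 0.0], [-1.0, 0.0, 0.0], [-0.0, -0.0, -1.0]]
ft_force: [-0.0, 0.4, 0.4]
grip_width: 0.078
```

Emit:
{"method": "jog_arm", "body": {
  "dr": [
    [0, 0, 0],
    [0, 0, 0],
    [0, 0, 0],
    [0, 0, 0],
    [0, 0, 0],
    [0, 0, 0],
    [0, 0, 0],
    [0, 0, 0],
    [0, 0, 0],
    [0, 0, 0]
  ],
  "slide": [
    [0, 0, 0],
    [0, 0, 0],
    [0, 0, 0],
    [0, 0, -0.02],
    [0, 0, -0.03],
    [0, 0, -0.03],
    [0, 0, -0.03],
    [0, 0, -0.01],
    [0, 0, 0],
    [0, 0, 0]
  ],
  "gripper": [1, 1, 1, 1, 1, 1, 1, 1, 1, 1]
}}

```text
time_s: 9.5
position: [0.4588, 0.1593, 0.1607]
tool_rot: [[-0.0, -1.0, -0.002], [-1.0, 0.0, -0.0], [0.0, 0.002, -1.0]]
ft_force: [-0.5, 0.5, -0.9]
grip_width: 0.0854
```

```bash
python3 - <<'E'
from h import *
from rig import viewer,observe
d=viewer.get_image("wrist");e=viewer.get_image("scene")
cv2.imwrite("pics/w4.png",cv2.hconcat([cv2.resize(d["pixels"],(400,300)),cv2.resize(e["pixels"][170:290,250:410],(400,300))]));print(observe()["position"],observe()["grip_width"])
E
```

```text
[0.45874906 0.15926955 0.16041436] 0.08534277232757215
```

View pics/w4.png

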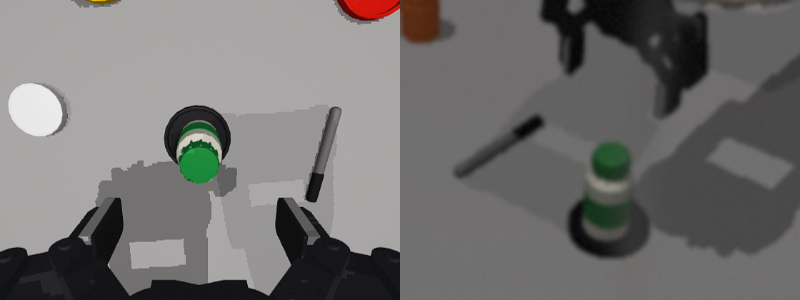

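Emit:
{"method": "jog_arm", "body": {
  "dr": [
    [0, 0, 0],
    [0, 0, 0],
    [0, 0, 0],
    [0, 0, 0],
    [0, 0, 0],
    [0, 0, 0],
    [0, 0, 0],
    [0, 0, 0],
    [0, 0, 0],
    [0, 0, 0]
  ],
  "slide": [
    [-0.01, -0.0172, 0],
    [-0.016, -0.0275, 0],
    [-0.016, -0.0275, 0],
    [-0.016, -0.0275, 0],
    [-0.016, -0.0275, 0],
    [-0.016, -0.0275, 0],
    [-0.01, -0.0172, 0],
    [0, 0, 0],
    [0, 0, 0],
    [0, 0, 0]
  ],
  "gripper": [1, 1, 1, 1, 1, 1, 1, 1, 1, 1]
}}

```text
time_s: 10.6
position: [0.6305, 0.2589, 0.1613]
tool_rot: [[-0.0, -1.0, -0.001], [-1.0, 0.0, -0.0], [0.0, 0.001, -1.0]]
ft_force: [1.3, -0.2, 0.0]
grip_width: 0.0856
```

Emit:
{"method": "jog_arm", "body": {
  "dr": [
    [0, 0, 0],
    [0, 0, 0],
    [0, 0, 0],
    [0, 0, 0],
    [0, 0, 0],
    [0, 0, 0],
    [0, 0, 0],
    [0, 0, 0],
    [0, 0, 0],
    [0, 0, 0]
  ],
  "slide": [
    [0, 0, 0.02],
    [0, 0, 0.03],
    [0, 0, 0.02],
    [0, 0, 0],
    [0, 0, 0],
    [0, 0, 0],
    [0, 0, 0],
    [0, 0, 0],
    [0, 0, 0],
    [0, 0, 0]
  ],
  "gripper": [1, 1, 1, 1, 1, 1, 1, 1, 1, 1]
}}

```text
time_s: 11.6
position: [0.6313, 0.2593, 0.092]
tool_rot: [[-0.0, -1.0, 0.0], [-1.0, 0.0, 0.0], [-0.0, -0.0, -1.0]]
ft_force: [-0.7, -1.1, -0.9]
grip_width: 0.0856
```

```bash
python3 - <<'E'
from h import *
from rig import viewer,observe
d=viewer.get_image("wrist");e=viewer.get_image("scene")
print(proj(d,[[.631,.259,.094]])*[400/560,300/420])
cv2.imwrite("pics/w5.png",cv2.hconcat([cv2.resize(d["pixels"],(400,300)),cv2.resize(e["pixels"][250:370,250:410],(400,300))]));print(observe()["position"],observe()["grip_width"])
E
```

```text
[[199.39150467 211.64394758]]
[0.63125866 0.25933918 0.09186027] 0.08546349143277289
```

View pics/w5.png

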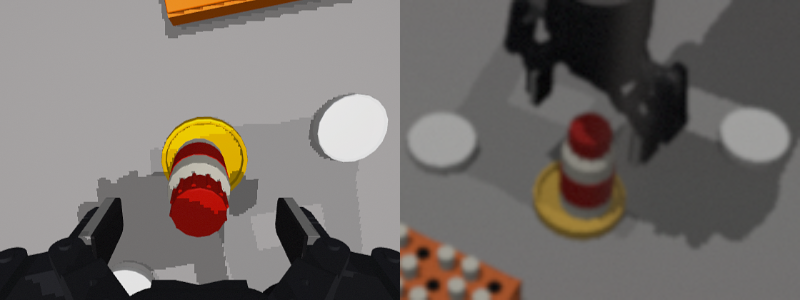

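Emit:
{"method": "jog_arm", "body": {
  "dr": [
    [0, 0, 0],
    [0, 0, 0],
    [0, 0, 0],
    [0, 0, 0],
    [0, 0, 0],
    [0, 0, 0],
    [0, 0, 0],
    [0, 0, 0],
    [0, 0, 0],
    [0, 0, 0]
  ],
  "slide": [
    [0, 0, 0.02],
    [0, 0, 0.02],
    [0, 0, 0.01],
    [0, 0, 0],
    [0, 0, 0],
    [0, 0, 0],
    [0, 0, 0],
    [0, 0, 0],
    [0, 0, 0],
    [0, 0, 0]
  ],
  "gripper": [1, 1, 1, 1, 1, -1, -1, -1, -1, -1]
}}

```text
time_s: 12.7
position: [0.6316, 0.2594, 0.0426]
tool_rot: [[-0.0, -1.0, 0.001], [-1.0, 0.0, 0.0], [-0.0, -0.001, -1.0]]
ft_force: [-0.4, -0.3, 4.8]
grip_width: 0.0414
```

Emit:
{"method": "jog_arm", "body": {
  "dr": [
    [0, 0, 0],
    [0, 0, 0],
    [0, 0, 0],
    [0, 0, 0],
    [0, 0, 0],
    [0, 0, 0],
    [0, 0, 0],
    [0, 0, 0],
    [0, 0, 0],
    [0, 0, 0]
  ],
  "slide": [
    [0, 0, 0],
    [0, 0, 0],
    [0, 0, -0.01],
    [0, 0, -0.02],
    [0, 0, -0.03],
    [0, 0, -0.03],
    [0, 0, -0.02],
    [0, 0, -0.01],
    [0, 0, 0],
    [0, 0, 0]
  ],
  "gripper": [-1, -1, -1, -1, -1, -1, -1, -1, -1, -1]
}}

```text
time_s: 13.7
position: [0.6308, 0.2592, 0.1606]
tool_rot: [[-0.0, -1.0, -0.002], [-1.0, 0.0, -0.0], [0.0, 0.002, -1.0]]
ft_force: [-0.2, 0.4, -0.4]
grip_width: 0.0412
```

```bash
python3 - <<'E'
from h import *
from rig import viewer,observe
d=viewer.get_image("wrist");e=viewer.get_image("scene")
cv2.imwrite("pics/w6.png",cv2.resize(cv2.hconcat([d["pixels"],e["pixels"]]),(800,300)));print(observe()["position"],observe()["grip_width"])
E
```

```text
[0.63074898 0.25917734 0.16019991] 0.041194096050032
```

View pics/w6.png

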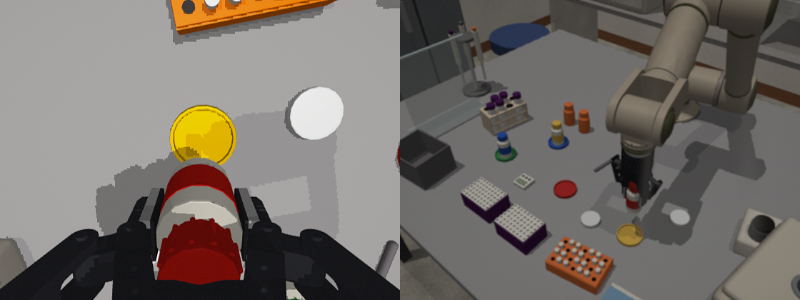

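Emit:
{"method": "jog_arm", "body": {
  "dr": [
    [0, 0, 0],
    [0, 0, 0],
    [0, 0, 0],
    [0, 0, 0],
    [0, 0, 0],
    [0, 0, 0],
    [0, 0, 0],
    [0, 0, 0],
    [0, 0, 0],
    [0, 0, 0]
  ],
  "slide": [
    [0.012, 0.001, 0],
    [0.025, 0.001, 0],
    [0.035, 0.002, 0],
    [0.04, 0.002, 0],
    [0.04, 0.002, 0],
    [0.04, 0.002, 0],
    [0.035, 0.002, 0],
    [0.028, 0.001, 0],
    [0.012, 0.001, 0],
    [0, 0, 0]
  ],
  "gripper": [-1, -1, -1, -1, -1, -1, -1, -1, -1, -1]
}}

```text
time_s: 14.8
position: [0.6169, -0.0092, 0.1615]
tool_rot: [[-0.003, -1.0, -0.001], [-1.0, 0.003, 0.0], [-0.0, 0.001, -1.0]]
ft_force: [-0.3, 0.4, -0.9]
grip_width: 0.0411
```

Emit:
{"method": "jog_arm", "body": {
  "dr": [
    [0, 0, 0],
    [0, 0, 0],
    [0, 0, 0],
    [0, 0, 0],
    [0, 0, 0],
    [0, 0, 0],
    [0, 0, 0],
    [0, 0, 0],
    [0, 0, 0],
    [0, 0, 0]
  ],
  "slide": [
    [0, 0, 0.01],
    [0, 0, 0.02],
    [0, 0, 0.025],
    [0, 0, 0.02],
    [0, 0, 0.012],
    [0, 0, 0.008],
    [0, 0, 0],
    [0, 0, 0],
    [0, 0, 0],
    [0, 0, 0]
  ],
  "gripper": [-1, -1, -1, -1, -1, -1, -1, -1, -1, -1]
}}

```text
time_s: 15.8
position: [0.6175, -0.0077, 0.0676]
tool_rot: [[-0.0, -1.0, 0.001], [-1.0, 0.0, -0.0], [0.0, -0.001, -1.0]]
ft_force: [-0.2, -0.3, -0.4]
grip_width: 0.0413
```

```bash
python3 - <<'E'
from h import *
from rig import viewer,observe
d=viewer.get_image("wrist");e=viewer.get_image("scene")
cv2.imwrite("pics/w7.png",cv2.hconcat([cv2.resize(d["pixels"],(400,300)),cv2.resize(e["pixels"][190:310,150:310],(400,300))]));print(observe()["position"],observe()["grip_width"])
E
```

```text
[ 0.61738446 -0.00775002  0.06729633] 0.04100421196813
```

View pics/w7.png

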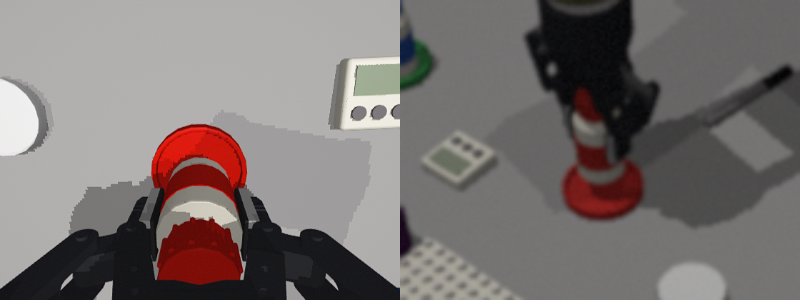

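Over the red tray. Lower, release, rise.

Emit:
{"method": "jog_arm", "body": {
  "dr": [
    [0, 0, 0],
    [0, 0, 0],
    [0, 0, 0],
    [0, 0, 0],
    [0, 0, 0],
    [0, 0, 0],
    [0, 0, 0],
    [0, 0, 0],
    [0, 0, 0],
    [0, 0, 0]
  ],
  "slide": [
    [0, 0, 0.01],
    [0, 0, 0.008],
    [0, 0, 0.004],
    [0, 0, 0.0025],
    [0, 0, 0],
    [0, 0, 0],
    [0, 0, 0],
    [0, 0, 0],
    [0, 0, 0],
    [0, 0, 0]
  ],
  "gripper": [-1, -1, -1, -1, -1, -1, -1, 0.2, 0.6, 1]
}}

```text
time_s: 16.9
position: [0.6173, -0.0077, 0.0421]
tool_rot: [[-0.0, -1.0, 0.0], [-1.0, 0.0, -0.0], [0.0, -0.0, -1.0]]
ft_force: [0.4, 0.3, 0.3]
grip_width: 0.0782
```

Emit:
{"method": "jog_arm", "body": {
  "dr": [
    [0, 0, 0],
    [0, 0, 0],
    [0, 0, 0],
    [0, 0, 0],
    [0, 0, 0],
    [0, 0, 0],
    [0, 0, 0],
    [0, 0, 0],
    [0, 0, 0],
    [0, 0, 0]
  ],
  "slide": [
    [0, 0, 0],
    [0, 0, 0],
    [0, 0, 0],
    [0, 0, -0.02],
    [0, 0, -0.03],
    [0, 0, -0.03],
    [0, 0, -0.03],
    [0, 0, -0.01],
    [0, 0, 0],
    [0, 0, 0]
  ],
  "gripper": [1, 1, 1, 1, 1, 1, 1, 1, 1, 1]
}}

```text
time_s: 17.9
position: [0.6167, -0.0076, 0.1608]
tool_rot: [[-0.0, -1.0, -0.002], [-1.0, 0.0, 0.0], [-0.0, 0.002, -1.0]]
ft_force: [-0.1, 0.2, -0.2]
grip_width: 0.0855
```

```bash
python3 - <<'E'
from h import *
from rig import viewer,observe
d=viewer.get_image("wrist");e=viewer.get_image("scene")
cv2.imwrite("pics/w8.png",cv2.hconcat([cv2.resize(d["pixels"],(400,300)),cv2.resize(e["pixels"][190:310,150:310],(400,300))]));print(observe()["position"],observe()["grip_width"])
E
```

```text
[ 0.61660751 -0.00757916  0.16051209] 0.08518578471095158
```

View pics/w8.png

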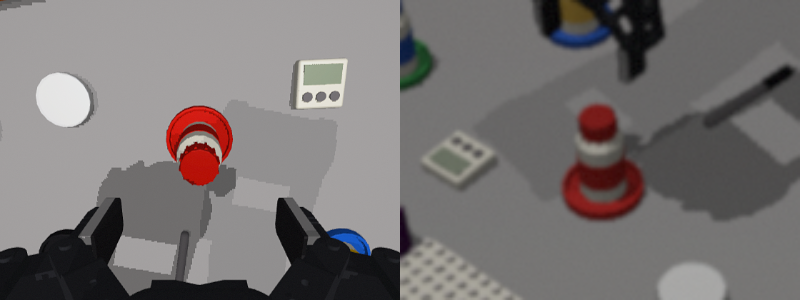

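Emit:
{"method": "jog_arm", "body": {
  "dr": [
    [0, 0, 0],
    [0, 0, 0],
    [0, 0, 0],
    [0, 0, 0],
    [0, 0, 0],
    [0, 0, 0],
    [0, 0, 0],
    [0, 0, 0],
    [0, 0, 0],
    [0, 0, 0]
  ],
  "slide": [
    [0.015, 0.013, 0],
    [0.025, 0.0215, 0],
    [0.025, 0.0215, 0],
    [0.025, 0.0215, 0],
    [0.025, 0.0215, 0],
    [0.025, 0.0215, 0],
    [0.025, 0.0215, 0],
    [0.015, 0.013, 0],
    [0, 0, 0],
    [0, 0, 0]
  ],
  "gripper": [1, 1, 1, 1, 1, 1, 1, 1, 1, 1]
}}

```text
time_s: 19.0
position: [0.4622, -0.1875, 0.1617]
tool_rot: [[-0.001, -1.0, -0.001], [-1.0, 0.001, 0.001], [-0.001, 0.001, -1.0]]
ft_force: [0.1, 0.7, -0.5]
grip_width: 0.0855
```

Emit:
{"method": "jog_arm", "body": {
  "dr": [
    [0, 0, 0],
    [0, 0, 0],
    [0, 0, 0],
    [0, 0, 0],
    [0, 0, 0],
    [0, 0, 0],
    [0, 0, 0],
    [0, 0, 0],
    [0, 0, 0],
    [0, 0, 0]
  ],
  "slide": [
    [0, 0, 0.02],
    [0, 0, 0.03],
    [0, 0, 0.02],
    [0, 0, 0],
    [0, 0, 0],
    [0, 0, 0],
    [0, 0, 0],
    [0, 0, 0],
    [0, 0, 0],
    [0, 0, 0]
  ],
  "gripper": [1, 1, 1, 1, 1, 1, 1, 1, 1, 1]
}}

```text
time_s: 20.0
position: [0.4622, -0.1877, 0.0925]
tool_rot: [[-0.0, -1.0, 0.0], [-1.0, 0.0, -0.0], [0.0, -0.0, -1.0]]
ft_force: [0.4, 0.3, 0.7]
grip_width: 0.0856
```

```bash
python3 - <<'E'
from h import *
from rig import viewer,observe
d=viewer.get_image("wrist");e=viewer.get_image("scene")
print(proj(d,[[.462,-.188,.094]])*[400/560,300/420])
cv2.imwrite("pics/w9.png",cv2.hconcat([cv2.resize(d["pixels"],(400,300)),cv2.resize(e["pixels"][110:230,150:310],(400,300))]));print(observe()["position"],observe()["grip_width"])
E
```

```text
[[199.31667698 211.01938068]]
[ 0.46216754 -0.18767343  0.09241292] 0.08536535287010062
```

View pics/w9.png

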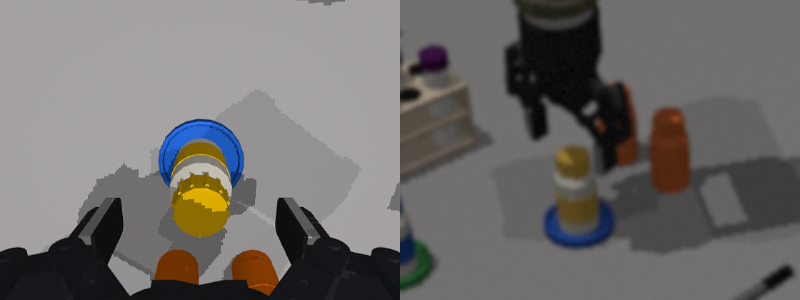

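Emit:
{"method": "jog_arm", "body": {
  "dr": [
    [0, 0, 0],
    [0, 0, 0],
    [0, 0, 0],
    [0, 0, 0],
    [0, 0, 0],
    [0, 0, 0],
    [0, 0, 0],
    [0, 0, 0],
    [0, 0, 0],
    [0, 0, 0]
  ],
  "slide": [
    [0, 0, 0.02],
    [0, 0, 0.02],
    [0, 0, 0.01],
    [0, 0, 0],
    [0, 0, 0],
    [0, 0, 0],
    [0, 0, 0],
    [0, 0, 0],
    [0, 0, 0],
    [0, 0, 0]
  ],
  "gripper": [1, 1, 1, 1, 1, -1, -1, -1, -1, -1]
}}

```text
time_s: 21.1
position: [0.4624, -0.1878, 0.0429]
tool_rot: [[-0.0, -1.0, 0.001], [-1.0, 0.0, -0.001], [0.001, -0.001, -1.0]]
ft_force: [-0.5, 0.2, 6.1]
grip_width: 0.0411
```

Emit:
{"method": "jog_arm", "body": {
  "dr": [
    [0, 0, 0],
    [0, 0, 0],
    [0, 0, 0],
    [0, 0, 0],
    [0, 0, 0],
    [0, 0, 0],
    [0, 0, 0],
    [0, 0, 0],
    [0, 0, 0],
    [0, 0, 0]
  ],
  "slide": [
    [0, 0, 0],
    [0, 0, 0],
    [0, 0, -0.01],
    [0, 0, -0.02],
    [0, 0, -0.03],
    [0, 0, -0.03],
    [0, 0, -0.02],
    [0, 0, -0.01],
    [0, 0, 0],
    [0, 0, 0]
  ],
  "gripper": [-1, -1, -1, -1, -1, -1, -1, -1, -1, -1]
}}

```text
time_s: 22.1
position: [0.4618, -0.1874, 0.1616]
tool_rot: [[-0.0, -1.0, -0.001], [-1.0, 0.0, 0.001], [-0.001, 0.001, -1.0]]
ft_force: [-0.1, -0.6, -1.4]
grip_width: 0.041
```

```bash
python3 - <<'E'
from h import *
from rig import viewer,observe
d=viewer.get_image("wrist");e=viewer.get_image("scene")
cv2.imwrite("pics/w10.png",cv2.resize(cv2.hconcat([d["pixels"],e["pixels"]]),(800,300)));print(observe()["position"],observe()["grip_width"])
E
```

```text
[ 0.46173764 -0.18737503  0.16120978] 0.04131381224553979
```

View pics/w10.png

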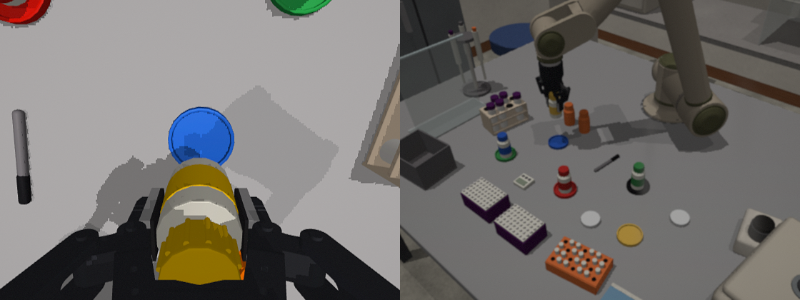

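Emit:
{"method": "jog_arm", "body": {
  "dr": [
    [0, 0, 0],
    [0, 0, 0],
    [0, 0, 0],
    [0, 0, 0],
    [0, 0, 0],
    [0, 0, 0],
    [0, 0, 0],
    [0, 0, 0],
    [0, 0, 0],
    [0, 0, 0]
  ],
  "slide": [
    [-0.013, -0.005, 0],
    [-0.024, -0.0095, 0],
    [-0.0368, -0.0142, 0],
    [-0.0368, -0.0142, 0],
    [-0.0368, -0.0142, 0],
    [-0.0368, -0.0142, 0],
    [-0.0368, -0.0142, 0],
    [-0.0368, -0.0142, 0],
    [-0.0368, -0.0142, 0],
    [-0.0368, -0.0142, 0]
  ],
  "gripper": [-1, -1, -1, -1, -1, -1, -1, -1, -1, -1]
}}

```text
time_s: 23.2
position: [0.5902, 0.1465, 0.1616]
tool_rot: [[0.0, -1.0, -0.001], [-1.0, -0.0, 0.0], [-0.0, 0.001, -1.0]]
ft_force: [0.5, -0.7, -1.1]
grip_width: 0.0413
```

Emit:
{"method": "jog_arm", "body": {
  "dr": [
    [0, 0, 0],
    [0, 0, 0],
    [0, 0, 0],
    [0, 0, 0],
    [0, 0, 0],
    [0, 0, 0],
    [0, 0, 0],
    [0, 0, 0],
    [0, 0, 0],
    [0, 0, 0]
  ],
  "slide": [
    [-0.0368, -0.0142, 0],
    [-0.0368, -0.0142, 0],
    [-0.024, -0.009, 0],
    [-0.012, -0.0045, 0],
    [0, 0, 0],
    [0, 0, 0.02],
    [0, 0, 0.03],
    [0, 0, 0.02],
    [0, 0, 0],
    [0, 0, 0]
  ],
  "gripper": [-1, -1, -1, -1, -1, -1, -1, -1, -1, -1]
}}

```text
time_s: 24.2
position: [0.6322, 0.2531, 0.0928]
tool_rot: [[-0.001, -1.0, -0.0], [-1.0, 0.001, -0.0], [0.0, 0.0, -1.0]]
ft_force: [0.3, -0.4, -0.1]
grip_width: 0.0409
```

Emit:
{"method": "jog_arm", "body": {
  "dr": [
    [0, 0, 0],
    [0, 0, 0],
    [0, 0, 0],
    [0, 0, 0],
    [0, 0, 0],
    [0, 0, 0],
    [0, 0, 0],
    [0, 0, 0],
    [0, 0, 0],
    [0, 0, 0]
  ],
  "slide": [
    [0, 0, 0.014],
    [0, 0, 0.01],
    [0, 0, 0],
    [0, 0, 0],
    [0, 0, 0],
    [0, 0, 0],
    [0, 0, 0],
    [0, 0, 0],
    [0, 0, 0],
    [0, 0, 0]
  ],
  "gripper": [-1, -1, -1, -1, -1, -1, -1, -1, -1, -1]
}}

```text
time_s: 25.2
position: [0.6323, 0.2533, 0.0684]
tool_rot: [[-0.0, -1.0, 0.0], [-1.0, 0.0, -0.0], [0.0, -0.0, -1.0]]
ft_force: [0.7, 0.3, -1.4]
grip_width: 0.0413
```

```bash
python3 - <<'E'
from h import *
from rig import viewer,observe
d=viewer.get_image("wrist");e=viewer.get_image("scene")
cv2.imwrite("pics/w11.png",cv2.hconcat([cv2.resize(d["pixels"],(400,300)),cv2.resize(e["pixels"][250:370,250:410],(400,300))]));print(observe()["position"],observe()["grip_width"])
E
```

```text
[0.63226033 0.25334347 0.06833176] 0.04121220962239357
```

View pics/w11.png

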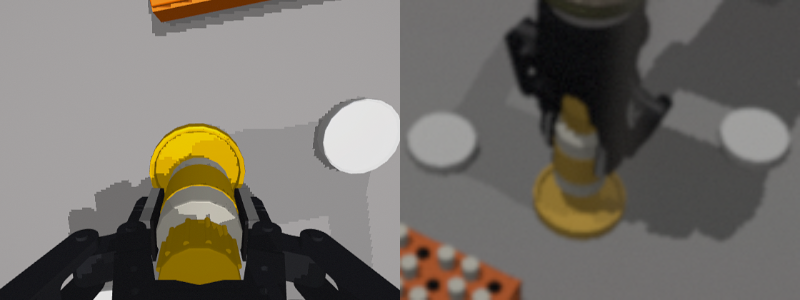

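Emit:
{"method": "jog_arm", "body": {
  "dr": [
    [0, 0, 0],
    [0, 0, 0],
    [0, 0, 0],
    [0, 0, 0],
    [0, 0, 0],
    [0, 0, 0],
    [0, 0, 0],
    [0, 0, 0],
    [0, 0, 0],
    [0, 0, 0]
  ],
  "slide": [
    [0, 0, 0.01],
    [0, 0, 0.008],
    [0, 0, 0.0045],
    [0, 0, 0.0025],
    [0, 0, 0],
    [0, 0, 0],
    [0, 0, 0],
    [0, 0, 0],
    [0, 0, 0],
    [0, 0, 0]
  ],
  "gripper": [-1, -1, -1, -1, -1, -1, -1, 0.2, 0.6, 1]
}}

```text
time_s: 26.3
position: [0.6324, 0.2533, 0.0434]
tool_rot: [[-0.0, -1.0, 0.0], [-1.0, 0.0, 0.0], [-0.0, -0.0, -1.0]]
ft_force: [0.2, -0.4, 0.4]
grip_width: 0.078
```

Emit:
{"method": "jog_arm", "body": {
  "dr": [
    [0, 0, 0],
    [0, 0, 0],
    [0, 0, 0],
    [0, 0, 0],
    [0, 0, 0],
    [0, 0, 0],
    [0, 0, 0],
    [0, 0, 0],
    [0, 0, 0],
    [0, 0, 0]
  ],
  "slide": [
    [0, 0, 0],
    [0, 0, 0],
    [0, 0, 0],
    [0, 0, -0.02],
    [0, 0, -0.03],
    [0, 0, -0.03],
    [0, 0, -0.03],
    [0, 0, -0.01],
    [0, 0, 0],
    [0, 0, 0]
  ],
  "gripper": [1, 1, 1, 1, 1, 1, 1, 1, 1, 1]
}}

```text
time_s: 27.3
position: [0.6318, 0.2532, 0.1617]
tool_rot: [[-0.0, -1.0, -0.002], [-1.0, 0.0, -0.001], [0.001, 0.002, -1.0]]
ft_force: [-0.3, 0.2, 0.0]
grip_width: 0.0851
```

```bash
python3 - <<'E'
from h import *
from rig import viewer,observe
d=viewer.get_image("wrist");e=viewer.get_image("scene")
cv2.imwrite("pics/w12.png",cv2.hconcat([cv2.resize(d["pixels"],(400,300)),cv2.resize(e["pixels"][250:370,250:410],(400,300))]));print(observe()["position"],observe()["grip_width"])
E
```

```text
[0.63169059 0.25316077 0.16130469] 0.08505695522656305
```

View pics/w12.png

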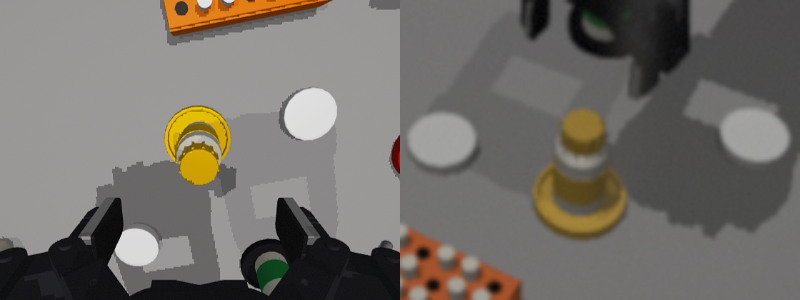

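Emit:
{"method": "jog_arm", "body": {
  "dr": [
    [0, 0, 0],
    [0, 0, 0],
    [0, 0, 0],
    [0, 0, 0],
    [0, 0, 0],
    [0, 0, 0],
    [0, 0, 0],
    [0, 0, 0],
    [0, 0, 0],
    [0, 0, 0]
  ],
  "slide": [
    [0.015, 0, 0],
    [0.03, 0, 0],
    [0.04, 0.001, 0],
    [0.04, 0.001, 0],
    [0.04, 0.001, 0],
    [0.04, 0.001, 0],
    [0.04, 0.001, 0],
    [0.04, 0.001, 0],
    [0.04, 0.001, 0],
    [0.04, 0, 0]
  ],
  "gripper": [1, 1, 1, 1, 1, 1, 1, 1, 1, 1]
}}

```text
time_s: 28.4
position: [0.6242, -0.1142, 0.1627]
tool_rot: [[-0.001, -1.0, -0.001], [-1.0, 0.001, 0.0], [-0.0, 0.001, -1.0]]
ft_force: [1.1, 0.8, 0.1]
grip_width: 0.0851
```

Emit:
{"method": "jog_arm", "body": {
  "dr": [
    [0, 0, 0],
    [0, 0, 0],
    [0, 0, 0],
    [0, 0, 0],
    [0, 0, 0],
    [0, 0, 0],
    [0, 0, 0],
    [0, 0, 0],
    [0, 0, 0],
    [0, 0, 0]
  ],
  "slide": [
    [0.04, 0, 0],
    [0.04, 0, 0],
    [0.04, 0, 0],
    [0.03, 0, 0],
    [0.02, 0, 0],
    [0, 0, 0],
    [0, 0, 0.02],
    [0, 0, 0.03],
    [0, 0, 0.02],
    [0, 0, 0]
  ],
  "gripper": [1, 1, 1, 1, 1, 1, 1, 1, 1, 1]
}}

```text
time_s: 29.4
position: [0.6239, -0.2797, 0.0902]
tool_rot: [[0.001, -1.0, -0.005], [-1.0, -0.001, 0.004], [-0.004, 0.005, -1.0]]
ft_force: [0.1, 1.1, -0.4]
grip_width: 0.0855
```

```bash
python3 - <<'E'
from h import *
from rig import viewer,observe
d=viewer.get_image("wrist");e=viewer.get_image("scene")
print(proj(d,[[.625,-.282,.094]])*[400/560,300/420])
cv2.imwrite("pics/w13.png",cv2.hconcat([cv2.resize(d["pixels"],(400,300)),cv2.resize(e["pixels"][140:260,70:230],(400,300))]));print(observe()["position"],observe()["grip_width"])
E
```

```text
[[202.88945025 211.23208313]]
[ 0.62542489 -0.28100294  0.09395759] 0.08517548964769037
```

View pics/w13.png

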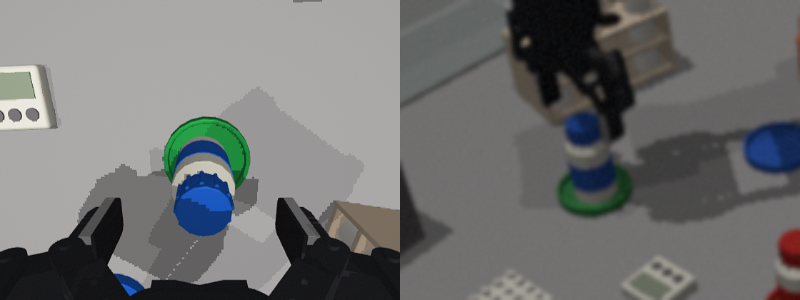

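Emit:
{"method": "jog_arm", "body": {
  "dr": [
    [0, 0, 0],
    [0, 0, 0],
    [0, 0, 0],
    [0, 0, 0],
    [0, 0, 0],
    [0, 0, 0],
    [0, 0, 0],
    [0, 0, 0],
    [0, 0, 0],
    [0, 0, 0]
  ],
  "slide": [
    [0.001, 0, 0.02],
    [0, 0, 0.02],
    [0, 0, 0.01],
    [0, 0, 0],
    [0, 0, 0],
    [0, 0, 0],
    [0, 0, 0],
    [0, 0, 0],
    [0, 0, 0],
    [0, 0, 0]
  ],
  "gripper": [1, 1, 1, 1, 1, -1, -1, -1, -1, -1]
}}

```text
time_s: 30.5
position: [0.6254, -0.2829, 0.0441]
tool_rot: [[-0.0, -1.0, 0.001], [-1.0, 0.0, -0.001], [0.001, -0.001, -1.0]]
ft_force: [-0.6, 0.4, 5.7]
grip_width: 0.0409
```

Emit:
{"method": "jog_arm", "body": {
  "dr": [
    [0, 0, 0],
    [0, 0, 0],
    [0, 0, 0],
    [0, 0, 0],
    [0, 0, 0],
    [0, 0, 0],
    [0, 0, 0],
    [0, 0, 0],
    [0, 0, 0],
    [0, 0, 0]
  ],
  "slide": [
    [0, 0, 0],
    [0, 0, 0],
    [0, 0, -0.01],
    [0, 0, -0.02],
    [0, 0, -0.03],
    [0, 0, -0.03],
    [0, 0, -0.02],
    [0, 0, -0.01],
    [0, 0, 0],
    [0, 0, 0]
  ],
  "gripper": [-1, -1, -1, -1, -1, -1, -1, -1, -1, -1]
}}

```text
time_s: 31.5
position: [0.6248, -0.2824, 0.1621]
tool_rot: [[-0.0, -1.0, -0.002], [-1.0, 0.0, 0.001], [-0.001, 0.002, -1.0]]
ft_force: [-0.5, -0.1, -1.8]
grip_width: 0.0414
```

```bash
python3 - <<'E'
from h import *
from rig import viewer,observe
d=viewer.get_image("wrist");e=viewer.get_image("scene")
cv2.imwrite("pics/w14.png",cv2.resize(cv2.hconcat([d["pixels"],e["pixels"]]),(800,300)));print(observe()["position"],observe()["grip_width"])
E
```

```text
[ 0.62469975 -0.28241361  0.16168014] 0.04150139348060861
```

View pics/w14.png

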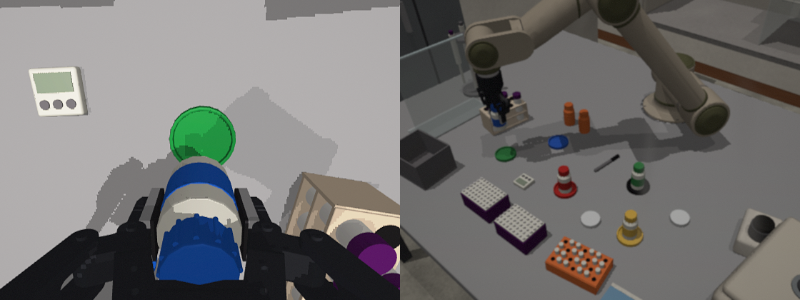

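Emit:
{"method": "jog_arm", "body": {
  "dr": [
    [0, 0, 0],
    [0, 0, 0],
    [0, 0, 0],
    [0, 0, 0],
    [0, 0, 0],
    [0, 0, 0],
    [0, 0, 0],
    [0, 0, 0],
    [0, 0, 0],
    [0, 0, 0]
  ],
  "slide": [
    [-0.0055, 0.01, 0],
    [-0.011, 0.02, 0],
    [-0.0148, 0.0262, 0],
    [-0.0148, 0.0262, 0],
    [-0.0148, 0.0262, 0],
    [-0.0148, 0.0262, 0],
    [-0.011, 0.02, 0],
    [-0.0055, 0.01, 0],
    [0, 0, 0],
    [0, 0, 0]
  ],
  "gripper": [-1, -1, -1, -1, -1, -1, -1, -1, -1, -1]
}}

```text
time_s: 32.6
position: [0.4607, -0.1907, 0.1631]
tool_rot: [[-0.0, -1.0, -0.0], [-1.0, 0.0, 0.0], [-0.0, 0.0, -1.0]]
ft_force: [0.1, -0.8, -2.3]
grip_width: 0.0408
```

Emit:
{"method": "jog_arm", "body": {
  "dr": [
    [0, 0, 0],
    [0, 0, 0],
    [0, 0, 0],
    [0, 0, 0],
    [0, 0, 0],
    [0, 0, 0],
    [0, 0, 0],
    [0, 0, 0],
    [0, 0, 0],
    [0, 0, 0]
  ],
  "slide": [
    [0, 0, 0.01],
    [0, 0, 0.02],
    [0, 0, 0.025],
    [0, 0, 0.02],
    [0, 0, 0.012],
    [0, 0, 0.008],
    [0, 0, 0],
    [0, 0, 0],
    [0, 0, 0],
    [0, 0, 0]
  ],
  "gripper": [-1, -1, -1, -1, -1, -1, -1, -1, -1, -1]
}}

```text
time_s: 33.6
position: [0.4606, -0.1906, 0.0689]
tool_rot: [[-0.0, -1.0, 0.001], [-1.0, 0.0, -0.001], [0.001, -0.001, -1.0]]
ft_force: [-0.6, -0.5, -2.0]
grip_width: 0.0412
```

```bash
python3 - <<'E'
from h import *
from rig import viewer,observe
d=viewer.get_image("wrist");e=viewer.get_image("scene")
cv2.imwrite("pics/w15.png",cv2.hconcat([cv2.resize(d["pixels"],(400,300)),cv2.resize(e["pixels"][110:230,150:310],(400,300))]));print(observe()["position"],observe()["grip_width"])
E
```

```text
[ 0.46050997 -0.1905424   0.06871669] 0.04107298213199827
```

View pics/w15.png

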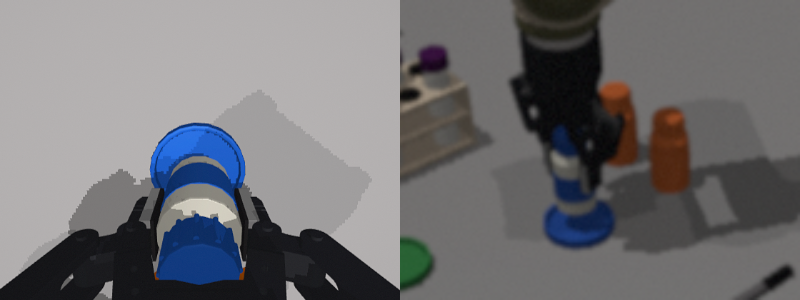

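Emit:
{"method": "jog_arm", "body": {
  "dr": [
    [0, 0, 0],
    [0, 0, 0],
    [0, 0, 0],
    [0, 0, 0],
    [0, 0, 0],
    [0, 0, 0],
    [0, 0, 0],
    [0, 0, 0],
    [0, 0, 0],
    [0, 0, 0]
  ],
  "slide": [
    [0, 0, 0.01],
    [0, 0, 0.008],
    [0, 0, 0.004],
    [0, 0, 0.0025],
    [0, 0, 0],
    [0, 0, 0],
    [0, 0, 0],
    [0, 0, 0],
    [0, 0, 0],
    [0, 0, 0]
  ],
  "gripper": [-1, -1, -1, -1, -1, -1, -1, 0.2, 0.6, 1]
}}

```text
time_s: 34.7
position: [0.4605, -0.1905, 0.0437]
tool_rot: [[-0.0, -1.0, 0.0], [-1.0, 0.0, -0.0], [0.0, -0.0, -1.0]]
ft_force: [0.8, -0.8, -0.1]
grip_width: 0.0782
```

Emit:
{"method": "jog_arm", "body": {
  "dr": [
    [0, 0, 0],
    [0, 0, 0],
    [0, 0, 0],
    [0, 0, 0],
    [0, 0, 0],
    [0, 0, 0],
    [0, 0, 0],
    [0, 0, 0],
    [0, 0, 0],
    [0, 0, 0]
  ],
  "slide": [
    [0, 0, 0],
    [0, 0, 0],
    [0, 0, 0],
    [0, 0, -0.02],
    [0, 0, -0.03],
    [0, 0, -0.03],
    [0, 0, -0.03],
    [0, 0, -0.01],
    [0, 0, 0],
    [0, 0, 0]
  ],
  "gripper": [1, 1, 1, 1, 1, 1, 1, 1, 1, 1]
}}

```text
time_s: 35.7
position: [0.4599, -0.1901, 0.1626]
tool_rot: [[-0.0, -1.0, -0.002], [-1.0, 0.0, 0.001], [-0.001, 0.002, -1.0]]
ft_force: [-0.2, 0.7, -0.7]
grip_width: 0.0854
```

```bash
python3 - <<'E'
from h import *
from rig import viewer,observe
d=viewer.get_image("wrist");e=viewer.get_image("scene")
cv2.imwrite("pics/w16.png",cv2.hconcat([cv2.resize(d["pixels"],(400,300)),cv2.resize(e["pixels"][110:230,150:310],(400,300))]));print(observe()["position"],observe()["grip_width"])
E
```

```text
[ 0.45988503 -0.19012823  0.16237174] 0.08543215977971691
```

View pics/w16.png

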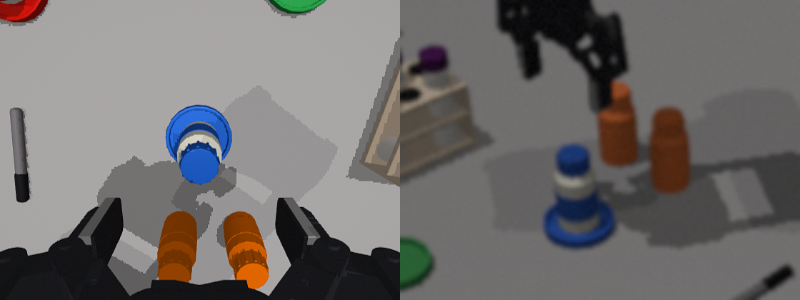

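Emit:
{"method": "jog_arm", "body": {
  "dr": [
    [0, 0, 0],
    [0, 0, 0],
    [0, 0, 0],
    [0, 0, 0],
    [0, 0, 0],
    [0, 0, 0],
    [0, 0, 0],
    [0, 0, 0],
    [0, 0, 0],
    [0, 0, 0]
  ],
  "slide": [
    [-0.015, 0, 0],
    [-0.03, 0, 0],
    [-0.04, 0, 0],
    [-0.04, 0, 0],
    [-0.04, 0, 0],
    [-0.04, 0, 0],
    [-0.04, 0, 0],
    [-0.04, 0, 0],
    [-0.035, 0, 0],
    [-0.02, 0, 0]
  ],
  "gripper": [1, 1, 1, 1, 1, 1, 1, 1, 1, 1]
}}

```text
time_s: 36.8
position: [0.4591, 0.1526, 0.1632]
tool_rot: [[0.002, -1.0, -0.001], [-1.0, -0.002, 0.0], [-0.0, 0.001, -1.0]]
ft_force: [0.0, -0.6, -0.1]
grip_width: 0.0856
```

Emit:
{"method": "jog_arm", "body": {
  "dr": [
    [0, 0, 0],
    [0, 0, 0],
    [0, 0, 0],
    [0, 0, 0],
    [0, 0, 0],
    [0, 0, 0],
    [0, 0, 0],
    [0, 0, 0],
    [0, 0, 0],
    [0, 0, 0]
  ],
  "slide": [
    [-0.01, 0, 0],
    [0, 0, 0],
    [0, 0, 0],
    [0, 0, 0.02],
    [0, 0, 0.03],
    [0, 0, 0.02],
    [0, 0, 0],
    [0, 0, 0],
    [0, 0, 0],
    [0, 0, 0]
  ],
  "gripper": [1, 1, 1, 1, 1, 1, 1, 1, 1, 1]
}}

```text
time_s: 37.8
position: [0.461, 0.1594, 0.0948]
tool_rot: [[-0.001, -1.0, 0.002], [-1.0, 0.001, 0.0], [-0.0, -0.002, -1.0]]
ft_force: [0.7, 0.6, 0.7]
grip_width: 0.0853
```

```bash
python3 - <<'E'
from h import *
from rig import viewer,observe
d=viewer.get_image("wrist");e=viewer.get_image("scene")
cv2.imwrite("pics/w17.png",cv2.hconcat([cv2.resize(d["pixels"],(400,300)),cv2.resize(e["pixels"][170:290,250:410],(400,300))]));print(observe()["position"],observe()["grip_width"])
E
```

```text
[0.46072476 0.15954748 0.09451324] 0.08538866535812306
```

View pics/w17.png

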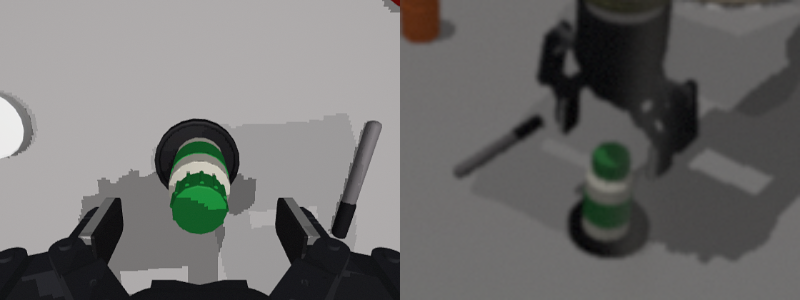

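Emit:
{"method": "jog_arm", "body": {
  "dr": [
    [0, 0, 0],
    [0, 0, 0],
    [0, 0, 0],
    [0, 0, 0],
    [0, 0, 0],
    [0, 0, 0],
    [0, 0, 0],
    [0, 0, 0],
    [0, 0, 0],
    [0, 0, 0]
  ],
  "slide": [
    [0, 0, 0.02],
    [0, 0, 0.02],
    [0, 0, 0.0115],
    [0, 0, 0],
    [0, 0, 0],
    [0, 0, 0],
    [0, 0, 0],
    [0, 0, 0],
    [0, 0, 0],
    [0, 0, 0]
  ],
  "gripper": [1, 1, 1, 1, 1, -1, -1, -1, -1, -1]
}}

```text
time_s: 38.9
position: [0.4607, 0.1596, 0.043]
tool_rot: [[-0.0, -1.0, 0.001], [-1.0, 0.0, 0.0], [-0.0, -0.001, -1.0]]
ft_force: [-1.5, 0.0, 5.9]
grip_width: 0.0413
```

Emit:
{"method": "jog_arm", "body": {
  "dr": [
    [0, 0, 0],
    [0, 0, 0],
    [0, 0, 0],
    [0, 0, 0],
    [0, 0, 0],
    [0, 0, 0],
    [0, 0, 0],
    [0, 0, 0],
    [0, 0, 0],
    [0, 0, 0]
  ],
  "slide": [
    [0, 0, 0],
    [0, 0, 0],
    [0, 0, -0.01],
    [0, 0, -0.02],
    [0, 0, -0.03],
    [0, 0, -0.03],
    [0, 0, -0.02],
    [0, 0, -0.01],
    [0, 0, 0],
    [0, 0, 0]
  ],
  "gripper": [-1, -1, -1, -1, -1, -1, -1, -1, -1, -1]
}}

```text
time_s: 39.9
position: [0.46, 0.1595, 0.1616]
tool_rot: [[-0.0, -1.0, -0.001], [-1.0, 0.0, -0.0], [0.0, 0.001, -1.0]]
ft_force: [0.3, -0.5, -1.6]
grip_width: 0.0412
```

```bash
python3 - <<'E'
from h import *
from rig import viewer,observe
d=viewer.get_image("wrist");e=viewer.get_image("scene")
cv2.imwrite("pics/w18.png",cv2.resize(cv2.hconcat([d["pixels"],e["pixels"]]),(800,300)));print(observe()["position"],observe()["grip_width"])
E
```

```text
[0.45993486 0.15947471 0.1612293 ] 0.040996170099164855
```

View pics/w18.png

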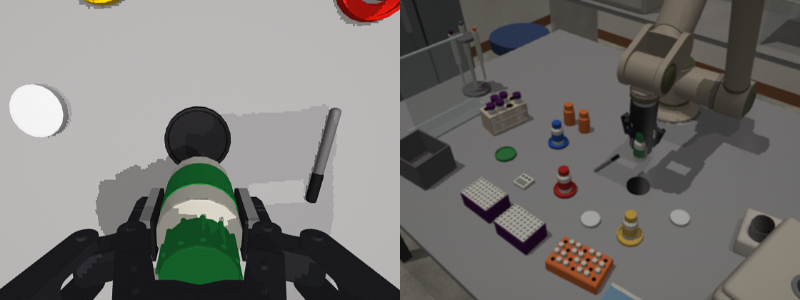

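Emit:
{"method": "jog_arm", "body": {
  "dr": [
    [0, 0, 0],
    [0, 0, 0],
    [0, 0, 0],
    [0, 0, 0],
    [0, 0, 0],
    [0, 0, 0],
    [0, 0, 0],
    [0, 0, 0],
    [0, 0, 0],
    [0, 0, 0]
  ],
  "slide": [
    [0.013, -0.005, 0],
    [0.024, -0.0085, 0],
    [0.037, -0.0137, 0],
    [0.037, -0.0137, 0],
    [0.037, -0.0137, 0],
    [0.037, -0.0137, 0],
    [0.037, -0.0137, 0],
    [0.037, -0.0137, 0],
    [0.037, -0.0137, 0],
    [0.037, -0.0137, 0]
  ],
  "gripper": [-1, -1, -1, -1, -1, -1, -1, -1, -1, -1]
}}

```text
time_s: 41.0
position: [0.5834, -0.1762, 0.1615]
tool_rot: [[-0.001, -1.0, -0.001], [-1.0, 0.001, 0.0], [-0.0, 0.001, -1.0]]
ft_force: [0.2, 0.7, -0.4]
grip_width: 0.0413
```

Emit:
{"method": "jog_arm", "body": {
  "dr": [
    [0, 0, 0],
    [0, 0, 0],
    [0, 0, 0],
    [0, 0, 0],
    [0, 0, 0],
    [0, 0, 0],
    [0, 0, 0],
    [0, 0, 0],
    [0, 0, 0],
    [0, 0, 0]
  ],
  "slide": [
    [0.037, -0.0137, 0],
    [0.037, -0.0137, 0],
    [0.026, -0.0095, 0],
    [0.013, -0.004, 0],
    [0, 0, 0],
    [0, 0, 0.02],
    [0, 0, 0.03],
    [0, 0, 0.02],
    [0, 0, 0],
    [0, 0, 0]
  ],
  "gripper": [-1, -1, -1, -1, -1, -1, -1, -1, -1, -1]
}}

```text
time_s: 42.0
position: [0.6243, -0.2863, 0.0928]
tool_rot: [[0.0, -1.0, 0.0], [-1.0, -0.0, 0.0], [-0.0, -0.0, -1.0]]
ft_force: [-0.0, -0.4, -0.6]
grip_width: 0.0415
```

Emit:
{"method": "jog_arm", "body": {
  "dr": [
    [0, 0, 0],
    [0, 0, 0],
    [0, 0, 0],
    [0, 0, 0],
    [0, 0, 0],
    [0, 0, 0],
    [0, 0, 0],
    [0, 0, 0],
    [0, 0, 0],
    [0, 0, 0]
  ],
  "slide": [
    [0, 0, 0.014],
    [0, 0, 0.01],
    [0, 0, 0],
    [0, 0, 0],
    [0, 0, 0],
    [0, 0, 0],
    [0, 0, 0],
    [0, 0, 0],
    [0, 0, 0],
    [0, 0, 0]
  ],
  "gripper": [-1, -1, -1, -1, -1, -1, -1, -1, -1, -1]
}}

```text
time_s: 43.0
position: [0.6244, -0.2865, 0.0684]
tool_rot: [[-0.0, -1.0, 0.0], [-1.0, 0.0, -0.0], [0.0, -0.0, -1.0]]
ft_force: [-0.4, 0.1, -1.3]
grip_width: 0.0409
```

```bash
python3 - <<'E'
from h import *
from rig import viewer,observe
d=viewer.get_image("wrist");e=viewer.get_image("scene")
cv2.imwrite("pics/w19.png",cv2.hconcat([cv2.resize(d["pixels"],(400,300)),cv2.resize(e["pixels"][140:260,70:230],(400,300))]));print(observe()["position"],observe()["grip_width"])
E
```

```text
[ 0.62438179 -0.28646702  0.06833924] 0.04094138190263397
```

View pics/w19.png

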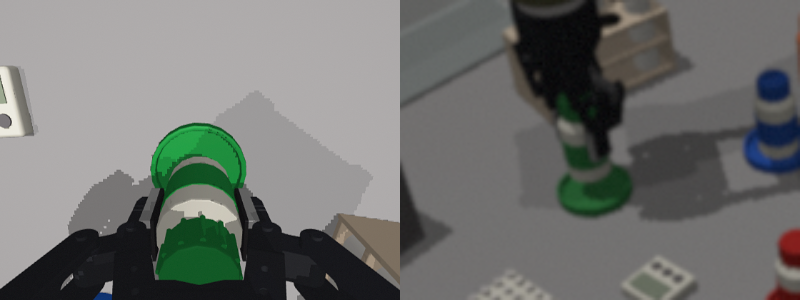

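Emit:
{"method": "jog_arm", "body": {
  "dr": [
    [0, 0, 0],
    [0, 0, 0],
    [0, 0, 0],
    [0, 0, 0],
    [0, 0, 0],
    [0, 0, 0],
    [0, 0, 0],
    [0, 0, 0],
    [0, 0, 0],
    [0, 0, 0]
  ],
  "slide": [
    [0, 0, 0.01],
    [0, 0, 0.008],
    [0, 0, 0.0045],
    [0, 0, 0.0025],
    [0, 0, 0],
    [0, 0, 0],
    [0, 0, 0],
    [0, 0, 0],
    [0, 0, 0],
    [0, 0, 0]
  ],
  "gripper": [-1, -1, -1, -1, -1, -1, -1, 0.2, 0.4, 0.6]
}}

```text
time_s: 44.1
position: [0.6244, -0.2865, 0.0434]
tool_rot: [[-0.0, -1.0, 0.0], [-1.0, 0.0, -0.0], [0.0, -0.0, -1.0]]
ft_force: [0.3, -0.2, -0.4]
grip_width: 0.0681
```

Emit:
{"method": "jog_arm", "body": {
  "dr": [
    [0, 0, 0],
    [0, 0, 0],
    [0, 0, 0],
    [0, 0, 0],
    [0, 0, 0],
    [0, 0, 0],
    [0, 0, 0],
    [0, 0, 0],
    [0, 0, 0],
    [0, 0, 0]
  ],
  "slide": [
    [0, 0, 0],
    [0, 0, 0],
    [0, 0, 0],
    [0, 0, -0.02],
    [0, 0, -0.03],
    [0, 0, -0.04],
    [0, 0, -0.04],
    [0, 0, -0.03],
    [0, 0, -0.01],
    [0, 0, 0]
  ],
  "gripper": [0.6, 0.6, 0.6, 0.6, 0.6, 0.6, 0.6, 0.6, 0.6, 0.6]
}}

```text
time_s: 45.1
position: [0.6246, -0.2866, 0.2143]
tool_rot: [[-0.0, -1.0, 0.002], [-1.0, 0.0, -0.001], [0.001, -0.002, -1.0]]
ft_force: [-0.9, -0.0, -0.6]
grip_width: 0.0682
```

Emit:
{"method": "jog_arm", "body": {
  "dr": [
    [0, 0, 0],
    [0, 0, 0],
    [0, 0, 0],
    [0, 0, 0],
    [0, 0, 0],
    [0, 0, 0],
    [0, 0, 0],
    [0, 0, 0],
    [0, 0, 0],
    [0, 0, 0]
  ],
  "slide": [
    [0, 0.02, -0.01],
    [0, 0.035, -0.01],
    [0, 0.035, 0],
    [0, 0.035, 0],
    [0, 0.035, 0],
    [0, 0.035, 0],
    [0, 0.02, 0],
    [0, 0, 0],
    [0, 0, 0],
    [0, 0, 0]
  ],
  "gripper": [0.6, 0.6, 0.6, 0.6, 0.6, 0.6, 0.6, 0.6, 0.6, 0.6]
}}

```text
time_s: 46.1
position: [0.41, -0.2864, 0.2325]
tool_rot: [[0.0, -1.0, -0.001], [-1.0, -0.0, 0.001], [-0.001, 0.001, -1.0]]
ft_force: [0.9, 0.5, 0.1]
grip_width: 0.0683
```

```bash
python3 - <<'E'
from h import *
from rig import viewer,observe
for n in["top","scene"]: cv2.imwrite(f"pics/end_{n}.png",viewer.get_image(n)["pixels"])
print(observe()["position"],observe()["grip_width"])
E
```

```text
[ 0.41005163 -0.28633508  0.23271587] 0.06860767939475608
```

View pics/end_top.png

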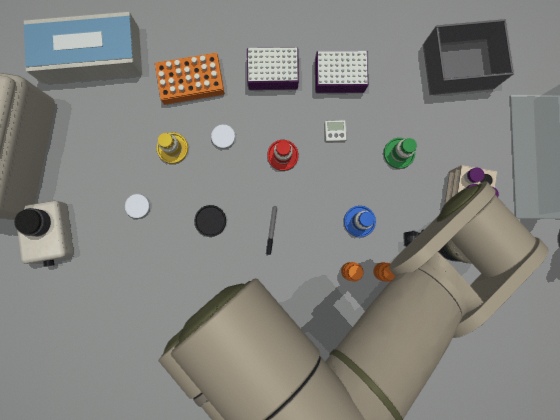

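View pics/end_scene.png

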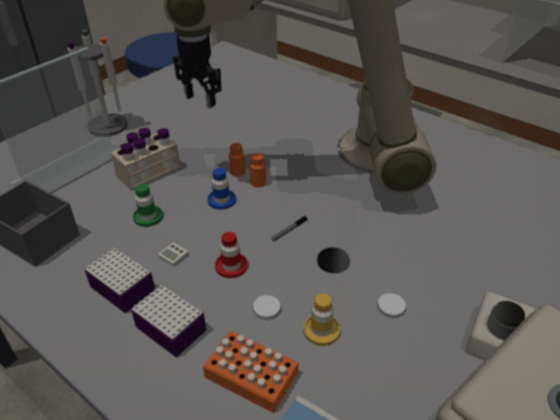

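All four bottles stand upright on the tray of their own colour: yellow (172,147), red (283,153), green (400,152) and blue (360,220) in the top view. The black tray (210,221) is empty, and the orange bottles haven't moved.

```bash
python3 - <<'E'
from rig import env,observe
print(observe()["qvel"].round(2)); print(env.close_job())
E
```

```text
[ 0.   -0.26  0.02 -0.02  0.13 -0.07]
the job is handed in; nothing more can be done
None
```

All four reagent bottles now stand upright on the trays of their own cap colour, and the job is handed in. I parked green on the black tray, then moved red, yellow and blue to their trays, and finally green to the green tray.

**Final checks:** the last top and scene pictures show each bottle inside its tray's rim, the black tray empty and the orange bottles where they started. The gripper was open and clear of everything. Whether each bottle sits flat was judged from the pictures, not measured.

**Time and forces:** the run took about 46 s of the 120 s. The highest force reported at the end of a move was about 6 N. No check failed or disagreed.

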